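# Clear up after the brake job and shut the parts drawer

### The job

Clear up after the brake job: lift the lid off the blue scrap tin and lay it on the green mat, put every worn brake pad into the tin and every yellow carton into the open drawer of the red chest, then set the lid back on the tin so that it sits flat and fitted in the mouth. Push the drawer fully home until it clicks into its seat, without slamming it, and leave everything else where it is.

Things in the scene. Friction and masses are not known exactly. Their poses are not given: they have to be found in the camera images.
- chest_drawer0 (a joint): opening of the drawer of the red parts chest, in m: 0 is fully home (seated), grows as the drawer comes out towards the chest's front (-x of chest), at most 0.18. It slides easily; over the last 12 mm a sprung roller resists with up to about 10 N and then, from about 5 mm on, draws the drawer home and keeps it there.
- chest: low red steel parts chest fixed to the bench, 260 (x) x 300 (y) x 110 mm high; origin at the centre of its underside; its front looks along its own -x. The one drawer takes up the whole front, which is a red panel whose top edge stands 98 mm above the bench. The carcass begins 115 mm in front of the origin (x = -0.115); whatever of the drawer lies beyond that is open from above.
- chest_drawer0_handle (a point): middle of the drawer's handle, a horizontal steel bar 120 mm long (along the chest's y) standing 35 mm off the drawer front, 72 mm above the bench; it moves with the drawer; axes as chest.
- drawer_floor (a point): centre of the drawer's inner floor (22 mm above the bench), moves with the drawer; axes as chest. Inside, the drawer is 215 mm (x) by 258 mm (y); side walls rise 66 mm over this floor, the front panel (inner face at x = -0.108, outer face at x = -0.129) 76 mm.
- tin: blue steel scrap tin without its lid, an open box fixed to the bench: 150 (x) x 150 (y) x 60 mm high outside, walls and floor 4 mm; origin at the centre of its underside, z up.
- lid: loose steel lid of the tin, 250 g: plate 150 x 150 x 4 mm, below it an 8 mm deep boss 134 x 134 mm that fits the tin's mouth with 4 mm play all round, on top a black bar handle 14 mm wide (x), 64 mm long (y), up to 32 mm above the origin. Origin: centre of the plate's underside (60 mm above the bench when seated, 8 mm when lying on the bench on its boss). z up.
- mat: thin green mat lying on the bench, 190 x 190 x 1 mm, no obstacle; origin at its centre.
- carton0: a new-part carton, yellow with a green end, closed and stiff: 95 (x) x 46 (y) x 44 mm high, about 180 g; origin at the centre of its underside. May be absent.
- carton1: a new-part carton, yellow with a green end, closed and stiff: 95 (x) x 46 (y) x 44 mm high, about 180 g; origin at the centre of its underside. May be absent.
- carton2: a new-part carton, yellow with a green end, closed and stiff: 95 (x) x 46 (y) x 44 mm high, about 180 g; origin at the centre of its underside. May be absent.
- pad0: a worn brake pad lying flat: dark friction block on a rusty-brown back plate, 110 (x) x 48 (y) x 18 mm high in all (block 92 x 46), about 300 g; origin at the centre of the back plate's underside. May be absent.
- pad1: a worn brake pad lying flat: dark friction block on a rusty-brown back plate, 110 (x) x 48 (y) x 18 mm high in all (block 92 x 46), about 300 g; origin at the centre of the back plate's underside. May be absent.
- oil_bottle: black oil bottle with red cap, 76 mm across, 210 mm tall; not part of the job; origin at the centre of its underside.
- spray_can: red spray can, 56 mm across, 180 mm tall; not part of the job; origin at the centre of its underside.
- jar: amber jar with white cap, 64 mm across, 100 mm tall; not part of the job; origin at the centre of its underside.
- wood_block: dark wooden block 140 x 70 x 45 mm; not part of the job; origin at the centre of its underside.
- bearing: steel bearing ring, 52 mm across, 18 mm high; not part of the job; origin at the centre of its underside.
- spanner: steel spanner 200 mm long lying on top of the chest, along its x; not part of the job.
- filter_box: brown cardboard box 160 x 90 x 70 mm; not part of the job; origin at the centre of its underside.
Not all that is in view belongs to the job. Leave any orange look-alike of the pad1 alone.

How it is judged:
By the outcome, as a careful person would: the job done as asked, in the order asked, and still so for the second after the job is handed in, with the robot touching nothing.
Of carton0, carton1, carton2 only 2 to 3 are there at a start; the rules pass over those that are not, and their reading is None.
Of pad0, pad1 only 1 to 2 are there at a start; the rules pass over those that are not, and their reading is None.
At some moment in a run one of carton0, carton1, carton2, pad0, pad1 may be knocked a few centimetres aside while the robot is not near it.
Once in a run the grip may slacken for a moment while it holds something.
It also fails if it takes over 210 s, if anything falls off the work surface, if the arm or the gripper's body presses on something with over 40 N, if the wrist force passes 120 N, or if a joint passes its speed limit or range.

### The arm

A 6-joint arm with a two-finger parallel gripper is mounted at the origin on the work surface. World frame = base frame: x ahead of the robot, y to its left, z up, the work surface at z = 0. Lengths are in mm, angles in rad, forces in N, time in s.
With the tool pointing down it reaches from about 225 to 875 mm from the base axis. Payload 3.4 kg.
Tool frame: the origin (TCP) lies midway between the tips of the shut fingers; the grasp point (between the pads) lies 19 mm behind it; z points along the fingers, y is the line along which they close (so a half turn about z gives the same grasp; the last joint's range is limited). The gripper opens to 85 mm and grips with 20 to 120 N. Pads are 22 mm wide; open, the fingers measure 114 mm over their backs; the gripper's body (76 mm by 85 mm) begins 54 mm behind the grasp point. The pads swing forward as they close: fully open they stand 13 mm farther back than shut.
Start: joints at [1.165, 0.276, 1.505, -0, 1.361, -0.121], TCP at [161.571, 551.867, 231.328] pointing down, gripper open.
Joint ranges: [-2.89, 2.89], [-0.75, 2.08], [0.22, 2.7], [-1.18, 4.32], [0.11, 2.71], [-2.7, 2.7]. Speed limits (rad/s): [2.57, 2.57, 3.14, 3.14, 3.14, 3.14].

### API

Orientations are given as a rotation vector (axis times angle).
In Python, from plant import manip, imaging gives the robot as it stands.
- The arm moves only by the tool step_arm, never from a script. Its argument "rows" is text: rows parted by semicolons, each of 7 numbers parted by spaces: the finger opening in mm, from 0 to 85.4, then the shift along the tool's x, y, z in mm, then the turn, a rotation vector about the tool's x, y, z in rad. In form: fingers x y z wx wy wz; .... A call has 1 to 8 rows; each row shifts and turns the commanded pose from where the row before left it, along the tool's axes as they then stand; what a row does not reach is not made up. A row lasts 1/12 s, in which the tool goes at most 41.7 mm and 7.16 degrees, less where a joint would pass 70% of its speed; a pose out of reach is approached as far as the arm can. A call with a gripper value outside its range is refused whole. The fingers move at their own pace and stop on an object; the grip force is fixed at half the most. Time passes only in rows, so rows that do not move let the fingers close. It gives the time, the measured TCP pose, the force, the opening and the grip force at its end, in the units of the state.
- manip.state(): the state, without advancing time (a new reading comes with each control period).
- imaging.snapshot(name): name is "side" or "top"; returns a dict with "image" (400x640x3 uint8, red, green, blue), "K" (3x3 intrinsics, pixels), "world_from_camera" (4x4, takes a point from camera to world coordinates). Camera axes: x right, y down, z forward; pixel columns grow to the right and rows downward; lengths in mm; the calibration is good to about 2 mm. A picture is of the moment at which its call begins. There is no depth.
- manip.sign_off(): hands the job in; it is judged then, once.
The state is a dict: "time": time; "joint_positions": joint angles; "joint_vel": joint speeds; "joint_efforts": joint torques, N m; "tool_pos": TCP position; "tcp_rot": TCP orientation; "wrist_force": force on the tool from outside, world axes, zero at the start; "wrist_torque": the same for the moment, N m; "gripper_width": finger opening in mm; "grasp_force": force on a finger pad.
Only numpy, scipy, OpenCV 4.12 (cv2) and the standard library are available. Lean on these libraries where they do the work, as an engineer would, in place of code of your own. Each camera call takes 0.05 s, during which the arm holds its last target. There are 200 camera calls.

## Working session

There is one attempt and no reset: what is moved stays moved. The work goes in short steps, Python scripts to look and compute and a tool call to move; the robot and the scene stay as the last step left them, time stands still between calls to the robot, and variables do not carry over. Pictures are saved under pics/ and viewed, at most 16 in all, crops included, and the job is handed in when it is done.

Besides the shell and the picture viewer there is one more tool, called after "Request:" as name(argument=value, ...), one argument or row to a line, values as JSON. step_arm: Moves the arm, as the interface text tells. Its arguments: {"type":"object","properties":{"rows":{"type":"string"}},"required":["rows"]}

```bash
ls; mkdir -p pics; cat > h.py <<'E'
import numpy as np, cv2
from plant import manip, imaging
from scipy.spatial.transform import Rotation as R
def snap(n,f=None):
    s=imaging.snapshot(n)
    if f: cv2.imwrite('pics/'+f,s['image'][:,:,::-1])
    return s
def ray(s,u,v,z):
    K=np.array(s['K']);T=np.array(s['world_from_camera'])
    d=T[:3,:3]@np.linalg.solve(K,[u,v,1.]);o=T[:3,3]
    return o+d*(z-o[2])/d[2]
def proj(s,p):
    T=np.array(s['world_from_camera']);c=T[:3,:3].T@(np.asarray(p,float)-T[:3,3]);q=np.array(s['K'])@c
    return q[:2]/q[2]
E
python3 - <<'E'
from h import *
for n in('top','side'):
    s=snap(n,n+'0.png');print(s['K'],s['world_from_camera'])
st=manip.state();print(st)
print(R.from_rotvec(st['tcp_rot']).as_matrix())
E
```

```text
pics
[[486.84618489   0.         331.25095501]
 [  0.         486.84618489 205.09394289]
 [  0.           0.           1.        ]] [[-2.53797529e-02 -9.97150811e-01  7.10360993e-02  3.79242189e+02]
 [-9.99674652e-01  2.54961447e-02  7.32103684e-04 -7.43202459e+01]
 [-2.54116445e-03 -7.09944073e-02 -9.97473477e-01  1.87289221e+03]
 [ 0.00000000e+00  0.00000000e+00  0.00000000e+00  1.00000000e+00]]
[[503.99821158   0.         315.42072479]
 [  0.         503.99821158 200.82393437]
 [  0.           0.           1.        ]] [[-9.99226038e-01 -2.85834220e-02  2.70243027e-02  4.68406993e+02]
 [-3.92707524e-02  7.64448388e-01 -6.43487739e-01  8.57259174e+02]
 [-2.26560296e-03 -6.44050969e-01 -7.64979226e-01  1.16837492e+03]
 [ 0.00000000e+00  0.00000000e+00  0.00000000e+00  1.00000000e+00]]
{'time': 0.1, 'joint_positions': array([ 1.16500657e+00,  2.76544242e-01,  1.50595735e+00,  1.89588669e-05,
        1.36071253e+00, -1.20997229e-01]), 'joint_vel': array([ 0.00010886, -0.0022902 , -0.00301212, -0.00214279,  0.00069711,
        0.00159281]), 'joint_efforts': array([ 1.80737559e-03, -4.17699444e+01, -2.46407068e+01, -9.46495362e-06,
        5.69622527e-03,  2.82019425e-05]), 'tool_pos': array([161.37008638, 551.42536433, 230.53869009]), 'tcp_rot': array([-4.45784366e-01, -3.10935844e+00,  2.45123208e-03]), 'wrist_force': array([-0.13212738,  1.19048373,  0.34282698]), 'wrist_torque': array([-0.01878999,  0.07765184,  0.02500568]), 'grasp_force': 0.0, 'gripper_width': 85.69309467789765}
[[-9.59718780e-01  2.80961620e-01 -6.57102128e-04]
 [ 2.80962307e-01  9.59717659e-01 -1.48247144e-03]
 [ 2.14114938e-04 -1.60737661e-03 -9.99998685e-01]]
```

View pics/top0.png

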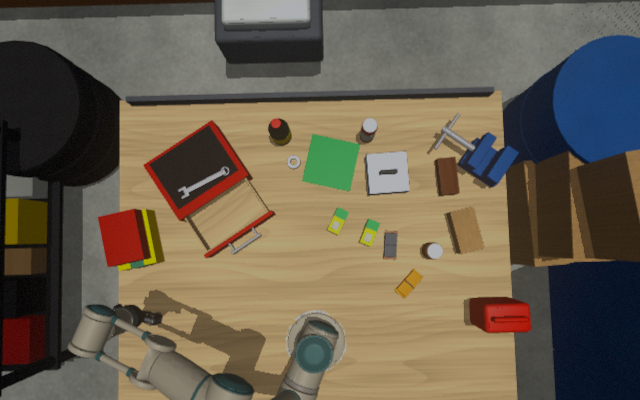

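View pics/side0.png

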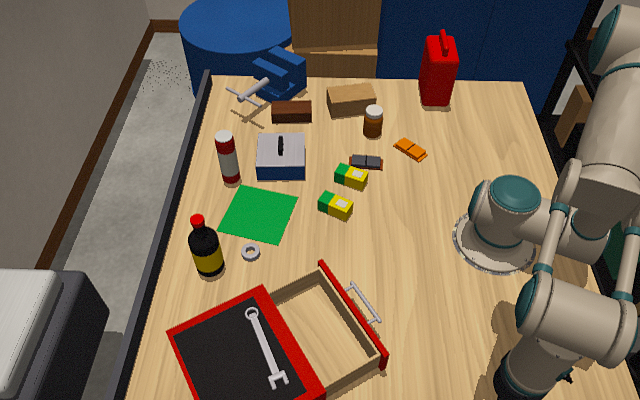

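Candidates in the top view are:
- cartons at (339,222) and (370,233)
- grey-brown pad at (390,244), against the orange look-alike at (409,284)
- dark wood block at (447,176) and brown filter box at (466,230), both not part of the job
- lid with black bar at (387,173)
- mat at (331,163)
- drawer at about (232,222)

I choose the two yellow/green cartons and the grey pad, and check them in a crop.

```bash
python3 - <<'E'
from h import *
a=cv2.imread('pics/top0.png')[135:305,295:485];cv2.imwrite('pics/crop1.png',cv2.resize(a,None,fx=3.5,fy=3.5,interpolation=cv2.INTER_CUBIC))
b=cv2.imread('pics/top0.png')[110:265,135:285];cv2.imwrite('pics/crop2.png',cv2.resize(b,None,fx=3.8,fy=3.8,interpolation=cv2.INTER_CUBIC))
E
```

```text
(no output)
```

View pics/crop1.png

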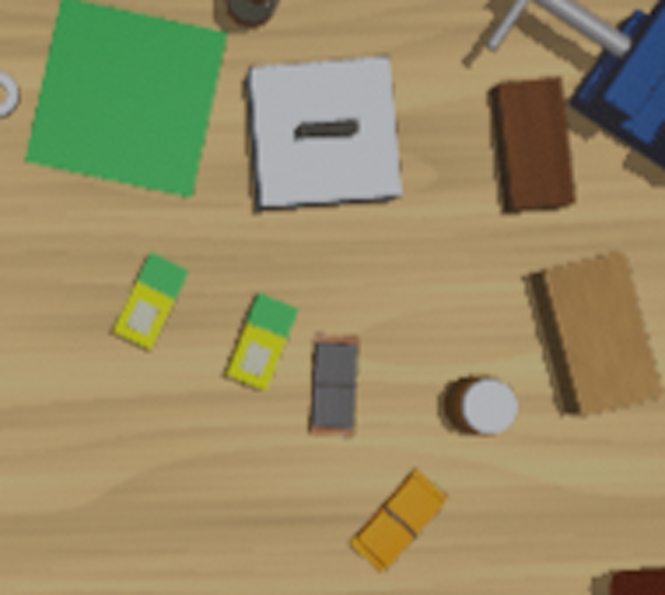

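View pics/crop2.png

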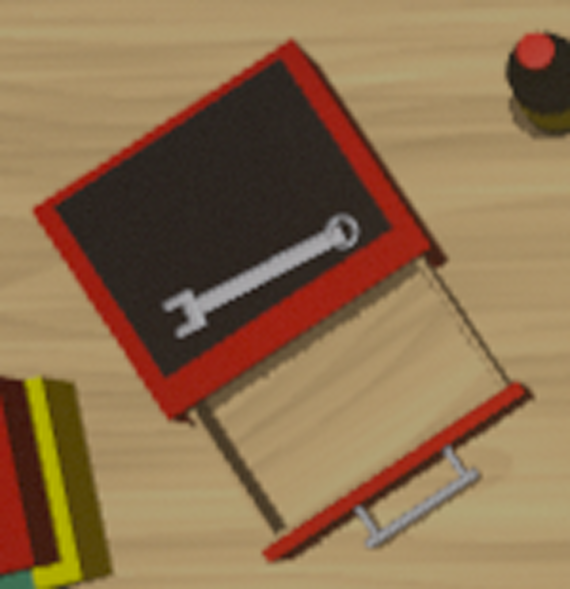

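The crop shows the pad with rusty ends at crop (333,385), the two yellow/green cartons, and the orange look-alike at (398,520). The chest yaw is visible in the second crop, with the drawer handle at (425,512). Next I measure.

```bash
cat >> h.py <<'E'
def box(s,pts,z,f=3.5,o=(295,135)):
    P=np.array([ray(s,o[0]+(x+.5)/f-.5,o[1]+(y+.5)/f-.5,z)[:2] for x,y in pts]);return P
def rep(n,P):
    print(n,'c',P.mean(0).round(1),'sides',[np.linalg.norm(P[i]-P[i-1]).round(0) for i in range(len(P))],'ang',[np.degrees(np.arctan2(*(P[i]-P[i-1])[::-1])).round(1) for i in range(len(P))])
E
python3 - <<'E'
from h import *
s=snap('top')
rep('cA',box(s,[(152,254),(188,268),(150,350),(114,334)],44))
rep('cB',box(s,[(261,293),(298,309),(264,390),(225,376)],44))
rep('pad',box(s,[(316,335),(357,337),(352,435),(309,432)],16))
rep('lid',box(s,[(248,68),(388,57),(401,197),(260,208)],64))
rep('hand',box(s,[(295,129),(358,127)],92))
rep('mat',box(s,[(64,-2),(227,35),(192,197),(26,160)],1))
b=lambda p,z:box(s,p,z,3.8,(135,110))
rep('chest',b([(35,210),(293,40),(440,245),(172,420)],110))
rep('bar',b([(372,546),(478,477)],72))
rep('front',b([(268,560),(533,395)],98));rep('frin',b([(265,548),(520,383)],98))
rep('bottle',b([(535,50)],210))
print(ray(s,366,122,180),ray(s,432,250,100))
# side cross check
t=snap('side')
im=t['image'];hsv=cv2.cvtColor(im,cv2.COLOR_RGB2HSV)
def side(n,c,z): print(n,proj(t,[*c,z]))
E
```

```text
cA c [449.8 -96.1] sides [np.float64(95.0), np.float64(42.0), np.float64(97.0), np.float64(42.0)] ang [np.float64(-26.9), np.float64(-112.8), np.float64(153.6), np.float64(64.6)]
cB c [ 403.4 -213.8] sides [np.float64(97.0), np.float64(43.0), np.float64(94.0), np.float64(44.0)] ang [np.float64(-25.2), np.float64(-114.9), np.float64(155.4), np.float64(68.8)]
pad c [ 355.5 -292.1] sides [np.float64(105.0), np.float64(45.0), np.float64(106.0), np.float64(47.0)] ang [np.float64(-6.0), np.float64(-94.2), np.float64(175.1), np.float64(84.6)]
lid c [ 625.2 -285.7] sides [np.float64(151.0), np.float64(151.0), np.float64(151.0), np.float64(151.0)] ang [np.float64(3.1), np.float64(-86.9), np.float64(-176.8), np.float64(93.0)]
hand c [ 625.8 -284.9] sides [np.float64(66.0), np.float64(66.0)] ang [np.float64(90.4), np.float64(-89.6)]
mat c [678.5 -76.2] sides [np.float64(186.0), np.float64(186.0), np.float64(185.0), np.float64(188.0)] ang [np.float64(-14.3), np.float64(-104.4), np.float64(166.3), np.float64(75.9)]
chest c [647.1 415.6] sides [np.float64(244.0), np.float64(296.0), np.float64(247.0), np.float64(304.0)] ang [np.float64(32.6), np.float64(-57.4), np.float64(-145.6), np.float64(122.1)]
bar c [370.8 243.3] sides [np.float64(122.0), np.float64(122.0)] ang [np.float64(121.7), np.float64(-58.3)]
front c [404.2 261.4] sides [np.float64(297.0), np.float64(297.0)] ang [np.float64(120.6), np.float64(-59.4)]
frin c [415.9 268.9] sides [np.float64(289.0), np.float64(289.0)] ang [np.float64(121.6), np.float64(-58.4)]
bottle c [788.6 113.1] sides [np.float64(0.0)] ang [np.float64(0.0)]
[ 790.49590826 -203.10246274  180.        ] [ 333.01693493 -433.98420435  100.        ]
```

```bash
cat >> h.py <<'E'
def plan(x,y,z,ang,n):
    "tool y at world angle ang deg (mod 180), n equal rows; prints the row"
    st=manip.state();M=R.from_rotvec(st['tcp_rot']).as_matrix();p=st['tool_pos']
    now=np.degrees(np.arctan2(M[1,1],M[0,1]))
    # choose the turn for which joint 6 stays in range
    dq1=np.degrees(np.arctan2(y,x)-np.arctan2(p[1],p[0]))
    best=min([(ang-now+k*180) for k in range(-3,4)],key=lambda d:abs(np.degrees(st['joint_positions'][5])-(d-dq1)))
    w=-np.radians(best)/n
    S=sum(R.from_rotvec([0,0,k*w]).as_matrix() for k in range(n))
    d=np.linalg.solve(S,M.T@(np.array([x,y,z])-p))
    tilt=R.from_matrix(M.T@R.from_euler('z',now-90,degrees=True).as_matrix()@np.diag([-1,1,-1.])).as_rotvec()
    print(f'{n} rows: {d.round(2)} turn {w:.4f}  now p {p.round(1)} ang {now:.1f} tilt {tilt.round(4)} q6 {st["joint_positions"][5]:.2f} step {np.linalg.norm(d):.1f} F {st["wrist_force"].round(1)} g {st["gripper_width"]:.1f}')
E
python3 -c "
from h import *
plan(625.5,-285.3,170,3.1,32)"
```

```text
32 rows: [-31.35  -5.8    1.92] turn 0.0385  now p [161.4 551.6 230.8] ang 73.7 tilt [-0.0011 -0.0001 -0.    ] q6 -0.12 step 31.9 F [-0.1 -0.5  0. ] g 85.3
```

Request:
step_arm(
  rows="85 -31.4 -5.8 1.9 0 0 0.0385;85 -31.4 -5.8 1.9 0 0 0.0385;85 -31.4 -5.8 1.9 0 0 0.0385;85 -31.4 -5.8 1.9 0 0 0.0385;85 -31.4 -5.8 1.9 0 0 0.0385;85 -31.4 -5.8 1.9 0 0 0.0385;85 -31.4 -5.8 1.9 0 0 0.0385;85 -31.4 -5.8 1.9 0 0 0.0385",
)

```text
time: 0.87
tool_pos: [372.4, 406.7, 215.9]
tcp_rot: [-0.92, -3.004, -0.0]
wrist_force: [-0.1, 0.5, 0.5]
gripper_width: 85.2
grasp_force: 0.0
```

Request:
step_arm(
  rows="85 -31.4 -5.8 1.9 0 0 0.0385;85 -31.4 -5.8 1.9 0 0 0.0385;85 -31.4 -5.8 1.9 0 0 0.0385;85 -31.4 -5.8 1.9 0 0 0.0385;85 -31.4 -5.8 1.9 0 0 0.0385;85 -31.4 -5.8 1.9 0 0 0.0385;85 -31.4 -5.8 1.9 0 0 0.0385;85 -31.4 -5.8 1.9 0 0 0.0385",
)

```text
time: 1.53
tool_pos: [528.2, 205.4, 200.6]
tcp_rot: [-1.37, -2.827, -0.0]
wrist_force: [0.2, -1.2, 0.9]
gripper_width: 84.8
grasp_force: 0.0
```

Request:
step_arm(
  rows="85 -31.4 -5.8 1.9 0 0 0.0385;85 -31.4 -5.8 1.9 0 0 0.0385;85 -31.4 -5.8 1.9 0 0 0.0385;85 -31.4 -5.8 1.9 0 0 0.0385;85 -31.4 -5.8 1.9 0 0 0.0385;85 -31.4 -5.8 1.9 0 0 0.0385;85 -31.4 -5.8 1.9 0 0 0.0385;85 -31.4 -5.8 1.9 0 0 0.0385",
)

```text
time: 2.2
tool_pos: [615.7, -33.5, 185.3]
tcp_rot: [-1.788, -2.583, -0.0]
wrist_force: [-0.1, -0.2, 0.3]
gripper_width: 85.0
grasp_force: 0.0
```

Request:
step_arm(
  rows="85 -31.4 -5.8 1.9 0 0 0.0385;85 -31.4 -5.8 1.9 0 0 0.0385;85 -31.4 -5.8 1.9 0 0 0.0385;85 -31.4 -5.8 1.9 0 0 0.0385;85 -31.4 -5.8 1.9 0 0 0.0385;85 -31.4 -5.8 1.9 0 0 0.0385;85 -31.4 -5.8 1.9 0 0 0.0385;85 -31.4 -5.8 1.9 0 0 0.0385",
)

```text
time: 2.87
tool_pos: [626.5, -287.7, 170.0]
tcp_rot: [-2.163, -2.278, -0.0]
wrist_force: [0.7, -0.9, 0.5]
gripper_width: 84.9
grasp_force: 0.0
```

```bash
python3 -c "
from h import *
plan(625.5,-285.3,72,3.1,4)"
```

```text
4 rows: [ 0.61 -0.21 24.49] turn -0.0005  now p [ 626.5 -287.7  170. ] ang 3.0 tilt [-0.0002 -0.0004 -0.    ] q6 -0.58 step 24.5 F [ 0.7 -0.9  0.5] g 84.9
```

Request:
step_arm(
  rows="85 0.6 -0.2 24.5 0 0 0;85 0.6 -0.2 24.5 0 0 0;85 0.6 -0.2 24.5 0 0 0;85 0.6 -0.2 24.5 0 0 0;0 0 0 0 0 0 0;0 0 0 0 0 0 0;0 0 0 0 0 0 0;0 0 0 0 0 0 0",
)

```text
time: 3.53
tool_pos: [627.1, -284.5, 74.6]
tcp_rot: [2.158, 2.278, 0.001]
wrist_force: [0.1, 0.3, 1.2]
gripper_width: 38.3
grasp_force: 0.0
```

Request:
step_arm(
  rows="0 0 0 0 0 0 0;0 0 0 0 0 0 0;0 0 0 0 0 0 0;0 0 0 0 0 0 0;0 0 0 0 0 0 0",
)

```text
time: 3.95
tool_pos: [626.8, -284.3, 74.5]
tcp_rot: [2.158, 2.278, 0.002]
wrist_force: [-0.2, 0.7, 5.7]
gripper_width: 12.7
grasp_force: 61.2
```

Request:
step_arm(
  rows="0 0 0 -4 0 0 0;0 0 0 -8 0 0 0;0 0 0 -12 0 0 0;0 0 0 -20 0 0 0;0 0 0 -20 0 0 0;0 0 0 -16 0 0 0;0 0 0 -5 0 0 0;0 0 0 0 0 0 0",
)

```text
time: 4.62
tool_pos: [626.6, -284.4, 159.9]
tcp_rot: [2.158, 2.278, 0.002]
wrist_force: [-0.3, -0.4, -2.1]
gripper_width: 12.3
grasp_force: 60.2
```

```bash
python3 -c "
from h import *
plan(678.5,-76.2,100,-14.3,14)
s=snap('top','top1.png')
a=s['image'][130:290,280:500,::-1];cv2.imwrite('pics/c3.png',cv2.resize(a,None,fx=3.5,fy=3.5,interpolation=cv2.INTER_CUBIC))"
```

```text
14 rows: [15.2   2.39  4.26] turn 0.0217  now p [ 626.6 -284.4  159.9] ang 3.1 tilt [ 0.0035  0.0022 -0.    ] q6 -0.58 step 16.0 F [-0.3 -0.4 -2.1] g 12.3
```

View pics/c3.png

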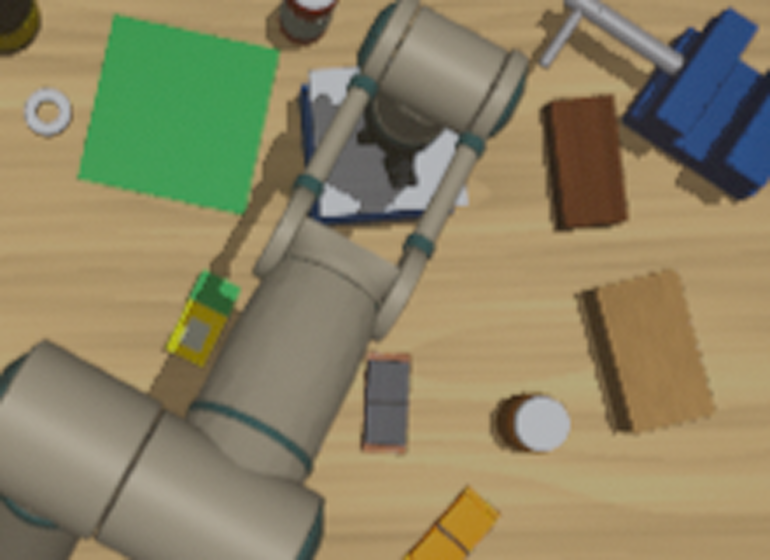

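Request:
step_arm(
  rows="0 15.2 2.4 4.2 0 0 0.0217;0 15.2 2.4 4.2 0 0 0.0217;0 15.2 2.4 4.2 0 0 0.0217;0 15.2 2.4 4.2 0 0 0.0217;0 15.2 2.4 4.2 0 0 0.0217;0 15.2 2.4 4.2 0 0 0.0217;0 15.2 2.4 4.2 0 0 0.0217",
)

```text
time: 5.25
tool_pos: [642.5, -176.6, 126.0]
tcp_rot: [-2.326, -2.106, 0.002]
wrist_force: [0.7, -0.7, -3.0]
gripper_width: 13.0
grasp_force: 60.2
```

Request:
step_arm(
  rows="0 15.2 2.4 4.2 0 0 0.0217;0 15.2 2.4 4.2 0 0 0.0217;0 15.2 2.4 4.2 0 0 0.0217;0 15.2 2.4 4.2 0 0 0.0217;0 15.2 2.4 4.2 0 0 0.0217;0 15.2 2.4 4.2 0 0 0.0217;0 15.2 2.4 4.2 0 0 0.0217;0 0 0 0 0 0 0",
)

```text
time: 5.92
tool_pos: [676.6, -72.2, 95.9]
tcp_rot: [-2.475, -1.926, 0.002]
wrist_force: [-0.1, -0.6, -2.5]
gripper_width: 12.8
grasp_force: 60.0
```

Request:
step_arm(
  rows="0 0 0 15 0 0 0;0 0 0 20 0 0 0;0 0 0 15 0 0 0;0 0 0 10 0 0 0;0 0 0 6 0 0 0;0 0 0 0 0 0 0",
)

```text
time: 6.42
tool_pos: [676.0, -75.7, 30.7]
tcp_rot: [-2.479, -1.925, 0.004]
wrist_force: [-0.5, 0.4, -2.1]
gripper_width: 12.3
grasp_force: 60.0
```

```bash
python3 -c "
from h import *
plan(678.5,-76.2,23.5,-14.3,4)"
```

```text
4 rows: [0.04 0.63 1.79] turn -0.0001  now p [676.  -75.7  30.7] ang -14.3 tilt [-0.0038  0.0002  0.    ] q6 0.04 step 1.9 F [-0.5  0.4 -2.1] g 12.3
```

Request:
step_arm(
  rows="0 0 0.6 1.8 0 0 0;0 0 0.6 1.8 0 0 0;0 0 0.6 1.8 0 0 0;0 0 0.6 1.6 0 0 0;0 0 0 0 0 0 0",
)

```text
time: 6.83
tool_pos: [680.0, -76.2, 25.9]
tcp_rot: [2.481, 1.927, 0.001]
wrist_force: [-0.2, -0.4, -2.1]
gripper_width: 12.7
grasp_force: 60.0
```

Request:
step_arm(
  rows="85 0 0 0 0 0 0;85 0 0 0 0 0 0;85 0 0 0 0 0 0;85 0 0 0 0 0 0;85 0 0 0 0 0 0;85 0 0 -20 0 0 0;85 0 0 -30 0 0 0;85 0 0 -30 0 0 0",
)

```text
time: 7.5
tool_pos: [678.9, -76.0, 105.5]
tcp_rot: [-2.479, -1.926, 0.003]
wrist_force: [0.7, -0.6, 0.3]
gripper_width: 85.1
grasp_force: 0.0
```

```bash
python3 -c "
from h import *
plan(355.5,-292,130,84.8,20)
plan(355.5,-292,130,84.8,16)"
```

```text
20 rows: [-21.12  -1.3   -1.19] turn 0.0706  now p [678.9 -76.  105.5] ang -14.3 tilt [-0.0029 -0.     -0.    ] q6 0.04 step 21.2 F [ 0.7 -0.6  0.3] g 85.1
16 rows: [-26.38  -1.86  -1.49] turn 0.0882  now p [678.9 -76.  105.5] ang -14.3 tilt [-0.0029 -0.     -0.    ] q6 0.04 step 26.5 F [ 0.7 -0.6  0.3] g 85.1
```

Request:
step_arm(
  rows="85 -26.4 -1.9 -1.5 0 0 0.0882;85 -26.4 -1.9 -1.5 0 0 0.0882;85 -26.4 -1.9 -1.5 0 0 0.0882;85 -26.4 -1.9 -1.5 0 0 0.0882;85 -26.4 -1.9 -1.5 0 0 0.0882;85 -26.4 -1.9 -1.5 0 0 0.0882;85 -26.4 -1.9 -1.5 0 0 0.0882;85 -26.4 -1.9 -1.5 0 0 0.0882",
)

```text
time: 8.17
tool_pos: [556.9, -245.0, 117.9]
tcp_rot: [2.995, 0.944, 0.001]
wrist_force: [-0.1, -0.2, 0.7]
gripper_width: 84.9
grasp_force: 0.0
```

Request:
step_arm(
  rows="85 -26.4 -1.9 -1.5 0 0 0.0882;85 -26.4 -1.9 -1.5 0 0 0.0882;85 -26.4 -1.9 -1.5 0 0 0.0882;85 -26.4 -1.9 -1.5 0 0 0.0882;85 -26.4 -1.9 -1.5 0 0 0.0882;85 -26.4 -1.9 -1.5 0 0 0.0882;85 -26.4 -1.9 -1.5 0 0 0.0882;85 -26.4 -1.9 -1.5 0 0 0.0882",
)

```text
time: 8.83
tool_pos: [354.6, -292.5, 130.0]
tcp_rot: [3.137, -0.149, 0.001]
wrist_force: [0.2, -1.0, 0.4]
gripper_width: 85.2
grasp_force: 0.0
```

```bash
python3 -c "
from h import *
plan(355.5,-292,3,84.8,6)
s=snap('side','side1.png');snap('top','top2.png')
for p in [(355.5,-292,18),(449.8,-96.1,44),(403.4,-213.8,44)]: print(proj(s,p))"
```

```text
6 rows: [ 0.12 -0.11 21.16] turn -0.0007  now p [ 354.6 -292.5  130. ] ang -95.4 tilt [ 0.0008 -0.0006  0.    ] q6 0.82 step 21.2 F [ 0.2 -1.   0.4] g 85.2
[365.48026013 158.91325816]
[335.46271555 199.41868909]
[351.1027215  170.61603074]
```

View pics/side1.png

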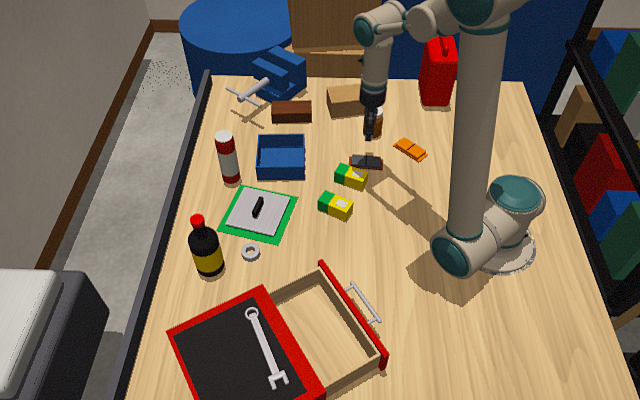

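Request:
step_arm(
  rows="66 0.1 -0.1 15 0 0 0;66 0 0 21 0 0 0;66 0 0 21 0 0 0;66 0 0 21 0 0 0;66 0 0 21 0 0 0;66 0 0 17 0 0 0;66 0 0 9 0 0 0;66 0 0 0 0 0 0",
)

```text
time: 9.6
tool_pos: [355.5, -291.1, 3.1]
tcp_rot: [-3.136, 0.141, 0.003]
wrist_force: [-0.2, 0.9, 0.5]
gripper_width: 66.0
grasp_force: 0.0
```

Request:
step_arm(
  rows="0 0 0 0 0 0 0;0 0 0 0 0 0 0;0 0 0 0 0 0 0;0 0 0 0 0 0 0;0 0 0 0 0 0 0",
)

```text
time: 10.02
tool_pos: [356.8, -292.6, 5.8]
tcp_rot: [3.137, -0.142, 0.003]
wrist_force: [0.8, 1.1, 6.4]
gripper_width: 44.6
grasp_force: 62.5
```

```bash
python3 -c "
from h import *
plan(626,-285,3,84.8,6)
from h import *
s=snap('top','top3.png')
a=cv2.imread('pics/top2.png')[150:200,350:425];cv2.imwrite('pics/c4.png',cv2.resize(a,None,fx=8,fy=8,interpolation=cv2.INTER_CUBIC))"
```

```text
6 rows: [44.57 -5.31  0.56] turn 0.0001  now p [ 356.8 -292.6    5.8] ang -95.2 tilt [ 0.0016 -0.0023  0.    ] q6 0.82 step 44.9 F [0.8 1.1 6.4] g 44.6
```

View pics/c4.png

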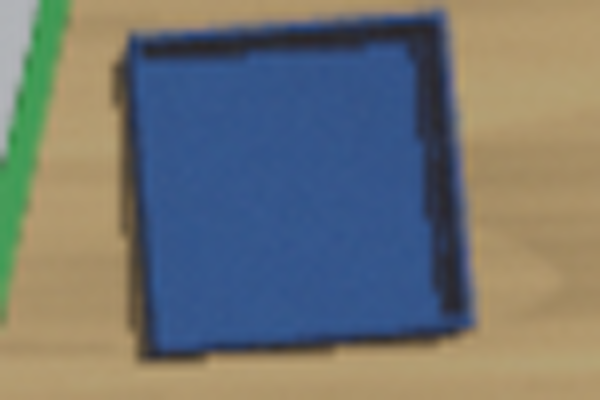

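Tin rim corners in the 8x crop are (128,32), (443,12), (474,325) and (150,355). The tin is empty and the lid lies on the mat at side pixel (258,212).

Request:
step_arm(
  rows="0 0 0 -5 0 0 0;0 0 0 -15 0 0 0;0 0 0 -25 0 0 0;0 0 0 -30 0 0 0;0 0 0 -30 0 0 0;0 0 0 -15 0 0 0;0 0 0 0 0 0 0",
)

```text
time: 10.65
tool_pos: [357.3, -293.6, 128.0]
tcp_rot: [3.133, -0.141, 0.008]
wrist_force: [1.0, -1.4, -3.3]
gripper_width: 44.2
grasp_force: 62.5
```

```bash
python3 -c "
from h import *
s=snap('top')
P=box(s,[(128,32),(443,12),(474,325),(150,355)],60,8,(350,150));rep('tin',P)
c=P.mean(0)
plan(*c,110,93,13)"
```

```text
tin c [ 626.9 -284.8] sides [np.float64(153.0), np.float64(148.0), np.float64(148.0), np.float64(152.0)] ang [np.float64(2.1), np.float64(-87.8), np.float64(-176.5), np.float64(93.8)]
13 rows: [20.81 -1.11  1.27] turn -0.0110  now p [ 356.3 -292.6  125.9] ang -95.2 tilt [ 0.0024 -0.0024  0.    ] q6 0.82 step 20.9 F [-0.   0.3 -3.5] g 44.4
```

Request:
step_arm(
  rows="0 20.8 -1.1 1.2 0 0 -0.011;0 20.8 -1.1 1.2 0 0 -0.011;0 20.8 -1.1 1.2 0 0 -0.011;0 20.8 -1.1 1.2 0 0 -0.011;0 20.8 -1.1 1.2 0 0 -0.011;0 20.8 -1.1 1.2 0 0 -0.011;0 20.8 -1.1 1.2 0 0 -0.011",
)

```text
time: 11.28
tool_pos: [501.0, -291.4, 113.3]
tcp_rot: [-3.138, 0.02, 0.007]
wrist_force: [0.5, -1.2, -3.2]
gripper_width: 44.1
grasp_force: 62.4
```

Request:
step_arm(
  rows="0 20.8 -1.1 1.2 0 0 -0.011;0 20.8 -1.1 1.2 0 0 -0.011;0 20.8 -1.1 1.2 0 0 -0.011;0 20.8 -1.1 1.2 0 0 -0.011;0 20.8 -1.1 1.2 0 0 -0.011;0 20.8 -1.1 1.2 0 0 -0.011;0 0 0 0 0 0 0;0 0 0 0 0 0 0",
)

```text
time: 11.95
tool_pos: [625.5, -283.1, 105.5]
tcp_rot: [-3.138, -0.085, 0.008]
wrist_force: [0.2, -0.3, -4.2]
gripper_width: 44.4
grasp_force: 62.4
```

```bash
python3 -c "
from h import *
plan(626.9,-284.8,14,93,7)"
```

```text
7 rows: [ 0.25  0.29 13.07] turn 0.0002  now p [ 625.5 -283.1  105.5] ang -86.9 tilt [-0.003   0.0049  0.    ] q6 0.99 step 13.1 F [ 0.2 -0.3 -4.2] g 44.4
```

Request:
step_arm(
  rows="0 0.3 0.3 18 0 0 0;0 0.3 0.3 20 0 0 0;0 0.3 0.3 18 0 0 0;0 0 0.3 15 0 0 0;0 0 0 10 0 0 0;0 0 0 6 0 0 0;0 0 0 3 0 0 0;0 0 0 0 0 0 0",
)

```text
time: 12.62
tool_pos: [626.6, -285.2, 18.4]
tcp_rot: [-3.14, -0.083, 0.002]
wrist_force: [-0.6, 0.0, -3.4]
gripper_width: 44.1
grasp_force: 62.4
```

Request:
step_arm(
  rows="62 0 0 0 0 0 0;62 0 0 0 0 0 0;62 0 0 0 0 0 0;62 0 0 0 0 0 0;62 0 0 -15 0 0 0;62 0 0 -30 0 0 0;62 0 0 -30 0 0 0;62 0 0 -25 0 0 0",
)

```text
time: 13.28
tool_pos: [627.9, -285.6, 121.7]
tcp_rot: [3.139, 0.083, 0.003]
wrist_force: [0.3, -0.5, 0.7]
gripper_width: 61.9
grasp_force: 0.0
```

```bash
python3 -c "
from h import *
s=snap('top','top4.png')
plan(403.4,-213.8,110,64.5,10)
a=s['image'][140:290,250:440,::-1];cv2.imwrite('pics/c5.png',cv2.resize(a,None,fx=3.5,fy=3.5,interpolation=cv2.INTER_CUBIC))"
```

```text
10 rows: [-23.91  -3.4    1.48] turn 0.0498  now p [ 630.7 -287.2  127.7] ang -87.0 tilt [ 0.0068 -0.0104  0.    ] q6 0.99 step 24.2 F [ 1.9 -1.3  2.5] g 61.7
```

View pics/c5.png

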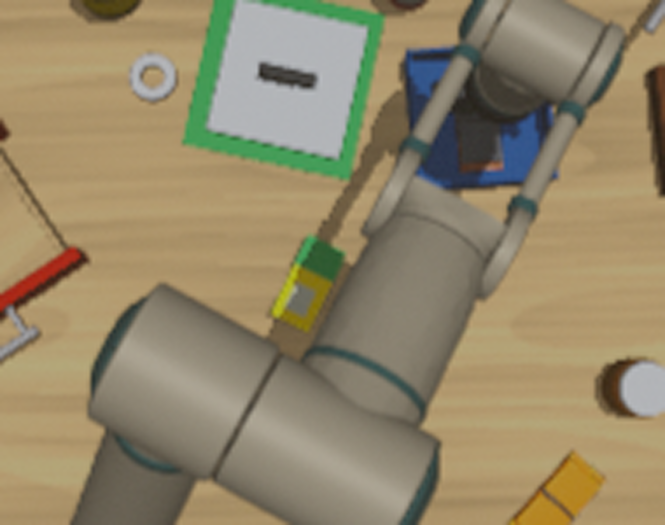

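Request:
step_arm(
  rows="75 -23.9 -3.4 1.5 0 0 0.05;75 -23.9 -3.4 1.5 0 0 0.05;75 -23.9 -3.4 1.5 0 0 0.05;75 -23.9 -3.4 1.5 0 0 0.05;75 -23.9 -3.4 1.5 0 0 0.05",
)

```text
time: 13.75
tool_pos: [508.1, -262.8, 112.1]
tcp_rot: [3.125, -0.313, 0.002]
wrist_force: [0.3, -0.3, 0.3]
gripper_width: 74.8
grasp_force: 0.0
```

Request:
step_arm(
  rows="75 -23.9 -3.4 1.5 0 0 0.05;75 -23.9 -3.4 1.5 0 0 0.05;75 -23.9 -3.4 1.5 0 0 0.05;75 -23.9 -3.4 1.5 0 0 0.05;75 -23.9 -3.4 1.5 0 0 0.05;75 0 0 0 0 0 0",
)

```text
time: 14.25
tool_pos: [394.9, -208.1, 103.8]
tcp_rot: [-3.06, 0.698, 0.009]
wrist_force: [-0.7, 0.2, -0.2]
gripper_width: 75.3
grasp_force: 0.0
```

```bash
python3 -c "
from h import *
# carton check in side view by yellow mask
s=snap('side');h=cv2.cvtColor(s['image'],cv2.COLOR_RGB2HSV)
m=cv2.inRange(h,(22,140,90),(34,255,255));n,l,st,c=cv2.connectedComponentsWithStats(m)
m0=cv2.inRange(cv2.cvtColor(cv2.imread('pics/side0.png'),cv2.COLOR_BGR2HSV),(22,140,90),(34,255,255));n0,l0,st0,c0=cv2.connectedComponentsWithStats(m0)
print([(c[i].round(1),st[i][4]) for i in range(1,n) if st[i][4]>40]);print([(c0[i].round(1),st0[i][4]) for i in range(1,n0) if st0[i][4]>40])
plan(403.4,-213.8,10,64.5,7)"
```

```text
[(array([355.5, 178.8]), np.int32(355)), (array([339.8, 208. ]), np.int32(403)), (array([208.9, 261. ]), np.int32(453))]
[(array([355.4, 178.5]), np.int32(355)), (array([339.8, 207.9]), np.int32(398)), (array([208.6, 261.1]), np.int32(439))]
7 rows: [ 0.96  0.13 13.48] turn -0.0003  now p [ 397.8 -210.1  104.4] ang -115.6 tilt [-0.0003  0.0011  0.    ] q6 1.38 step 13.5 F [0.4 0.1 0.6] g 75.1
```

Request:
step_arm(
  rows="75 1 0 15 0 0 0;75 1 0 20 0 0 0;75 1 0 20 0 0 0;75 1 0 18 0 0 0;75 1 0 12 0 0 0;75 1 0 8 0 0 0;75 1 0 1 0 0 0;75 0 0 0 0 0 0",
)

```text
time: 14.97
tool_pos: [407.3, -215.3, 10.1]
tcp_rot: [3.063, -0.696, 0.001]
wrist_force: [-0.6, -0.3, -1.1]
gripper_width: 74.9
grasp_force: 0.0
```

Request:
step_arm(
  rows="0 0 0 0 0 0 0;0 0 0 0 0 0 0;0 0 0 0 0 0 0;0 0 0 0 0 0 0;0 0 0 0 0 0 0;0 0 0 0 0 0 0",
)

```text
time: 15.47
tool_pos: [407.2, -215.2, 11.2]
tcp_rot: [3.063, -0.696, 0.004]
wrist_force: [1.1, -0.0, 6.2]
gripper_width: 45.2
grasp_force: 61.4
```

Request:
step_arm(
  rows="0 0 0 -5 0 0 0;0 0 0 -15 0 0 0;0 0 0 -30 0 0 0;0 0 0 -35 0 0 0;0 0 0 -35 0 0 0;0 0 0 -35 0 0 0;0 0 0 -20 0 0 0;0 0 0 0 0 0 0",
)

```text
time: 16.13
tool_pos: [408.6, -216.3, 189.9]
tcp_rot: [3.059, -0.696, 0.015]
wrist_force: [1.3, -1.7, -2.1]
gripper_width: 45.2
grasp_force: 61.8
```

```bash
python3 -c "
from h import *
plan(447.8,361.8,170,122,24)
plan(511.4,260,170,122,24)"
```

```text
24 rows: [  2.57 -25.06   0.7 ] turn -0.0419  now p [ 408.6 -216.3  189.9] ang -115.6 tilt [ 0.0019 -0.0099  0.    ] q6 1.38 step 25.2 F [ 1.3 -1.7 -2.1] g 45.2
24 rows: [  5.18 -20.54   0.74] turn -0.0419  now p [ 408.6 -216.3  189.9] ang -115.6 tilt [ 0.0019 -0.0099  0.    ] q6 1.38 step 21.2 F [ 1.3 -1.7 -2.1] g 45.2
```

Request:
step_arm(
  rows="0 2.6 -25.1 0.7 0 0 -0.0419;0 2.6 -25.1 0.7 0 0 -0.0419;0 2.6 -25.1 0.7 0 0 -0.0419;0 2.6 -25.1 0.7 0 0 -0.0419;0 2.6 -25.1 0.7 0 0 -0.0419;0 2.6 -25.1 0.7 0 0 -0.0419;0 2.6 -25.1 0.7 0 0 -0.0419;0 2.6 -25.1 0.7 0 0 -0.0419",
)

```text
time: 16.8
tool_pos: [484.3, -28.5, 177.7]
tcp_rot: [-3.136, 0.173, 0.005]
wrist_force: [-1.3, -0.1, -2.1]
gripper_width: 45.5
grasp_force: 61.6
```

Request:
step_arm(
  rows="0 2.6 -25.1 0.7 0 0 -0.0419;0 2.6 -25.1 0.7 0 0 -0.0419;0 2.6 -25.1 0.7 0 0 -0.0419;0 2.6 -25.1 0.7 0 0 -0.0419;0 2.6 -25.1 0.7 0 0 -0.0419;0 2.6 -25.1 0.7 0 0 -0.0419;0 2.6 -25.1 0.7 0 0 -0.0419;0 2.6 -25.1 0.7 0 0 -0.0419",
)

```text
time: 17.47
tool_pos: [497.7, 171.5, 172.0]
tcp_rot: [3.121, 0.353, -0.005]
wrist_force: [0.0, -0.6, -1.9]
gripper_width: 45.3
grasp_force: 61.5
```

Request:
step_arm(
  rows="0 2.6 -25.1 0.7 0 0 -0.0419;0 2.6 -25.1 0.7 0 0 -0.0419;0 2.6 -25.1 0.7 0 0 -0.0419;0 2.6 -25.1 0.7 0 0 -0.0419;0 2.6 -25.1 0.7 0 0 -0.0419;0 2.6 -25.1 0.7 0 0 -0.0419;0 2.6 -25.1 0.7 0 0 -0.0419;0 2.6 -25.1 0.7 0 0 -0.0419",
)

```text
time: 18.13
tool_pos: [444.6, 364.8, 166.3]
tcp_rot: [3.018, 0.869, -0.005]
wrist_force: [0.8, -0.1, -2.0]
gripper_width: 45.2
grasp_force: 61.5
```

```bash
python3 -c "
from h import *
s=snap('top','top5.png')
plan(447.8,361.8,38,122,8)"
```

```text
8 rows: [ 0.12  1.26 16.02] turn 0.0006  now p [442.3 369.4 166.2] ang -57.7 tilt [-0.0057  0.0026  0.    ] q6 1.58 step 16.1 F [-1.7  4.  -2.6] g 45.4
```

View pics/top5.png

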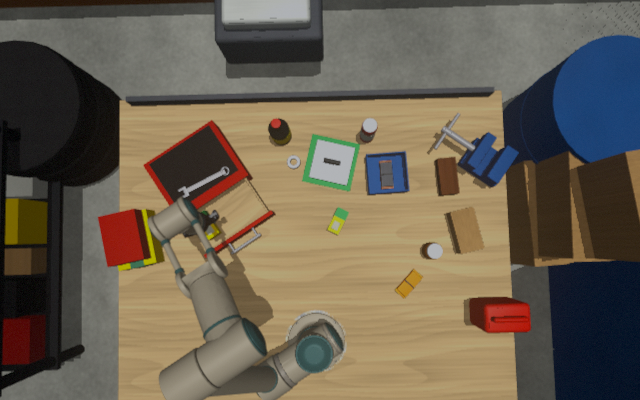

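Request:
step_arm(
  rows="0 0.2 2.5 15 0 0 0;0 0.2 2.5 20 0 0 0;0 0.2 2.5 20 0 0 0;0 0 1.5 15 0 0 0;0 0 1 10 0 0 0;0 0 0 0 0 0 0",
)

```text
time: 18.68
tool_pos: [449.6, 354.5, 84.8]
tcp_rot: [3.018, 0.865, -0.011]
wrist_force: [-0.1, -0.0, -1.9]
gripper_width: 45.3
grasp_force: 62.0
```

```bash
python3 -c "
from h import *
plan(447.8,361.8,37,122,5)"
```

```text
5 rows: [ 0.54 -1.43  9.56] turn -0.0001  now p [449.6 354.5  84.8] ang -58.0 tilt [-0.      0.0073  0.    ] q6 1.56 step 9.7 F [-0.1 -0.  -1.9] g 45.3
```

Request:
step_arm(
  rows="0 0.5 -1 12 0 0 0;0 0.5 -1 14 0 0 0;0 0.5 -1 10 0 0 0;0 0.5 -1 7 0 0 0;0 0 0 4 0 0 0;0 0 0 0 0 0 0",
)

```text
time: 19.18
tool_pos: [451.1, 360.5, 40.6]
tcp_rot: [3.02, 0.866, -0.002]
wrist_force: [0.6, -0.5, -2.7]
gripper_width: 45.1
grasp_force: 62.0
```

Request:
step_arm(
  rows="63 0 0 0 0 0 0;63 0 0 0 0 0 0;63 0 0 0 0 0 0;63 0 0 0 0 0 0;63 0 0 -15 0 0 0;63 0 0 -35 0 0 0;63 0 0 -40 0 0 0;63 0 0 -40 0 0 0",
)

```text
time: 19.85
tool_pos: [451.0, 360.4, 172.7]
tcp_rot: [3.02, 0.866, -0.002]
wrist_force: [1.0, -0.0, -0.5]
gripper_width: 62.8
grasp_force: 0.0
```

```bash
python3 -c "
from h import *
plan(449.8,-96.1,110,64.2,20)
s=snap('side');h=cv2.cvtColor(s['image'],cv2.COLOR_RGB2HSV)
m=cv2.inRange(h,(22,140,90),(34,255,255));n,l,st,c=cv2.connectedComponentsWithStats(m)
print([(c[i].round(1),st[i][4]) for i in range(1,n) if st[i][4]>40])"
```

```text
20 rows: [-27.79  -0.09   3.15] turn -0.1066  now p [451.  360.4 172.7] ang -58.0 tilt [-0.0001  0.001   0.    ] q6 1.57 step 28.0 F [ 1.  -0.  -0.5] g 62.8
[(array([209. , 260.9]), np.int32(455)), (array([341. , 346.6]), np.int32(424))]
```

```bash
sed -i "s/key=lambda d:abs(np.degrees(st\['joint_positions'\]\[5\])-(d-dq1))/key=lambda d:abs(d)/" h.py; python3 -c "
from h import *
plan(449.8,-96.1,110,64.2,16)
t=snap('side','side2.png');print(proj(t,[451,360,66]))
for f in ('top0.png','top6.png'):
  if f=='top6.png': snap('top',f)
  m=cv2.inRange(cv2.cvtColor(cv2.imread('pics/'+f),cv2.COLOR_BGR2HSV),(22,140,90),(34,255,255));n,l,st,c=cv2.connectedComponentsWithStats(m)
  print([(c[i].round(1),st[i][4]) for i in range(1,n) if st[i][4]>15])"
```

```text
16 rows: [-3.   29.85  4.25] turn 0.0630  now p [455.5 363.3 182. ] ang -58.0 tilt [ 0.     -0.0159  0.    ] q6 1.57 step 30.3 F [3.4 1.2 5.2] g 63.5
[332.50616105 344.01055661]
[(array([ 11.4, 221.1]), np.int32(551)), (array([148.5, 239.6]), np.int32(347)), (array([335.6, 224.9]), np.int32(140)), (array([367.3, 236.6]), np.int32(147)), (array([123.9, 266.6]), np.int32(78))]
[(array([ 11.4, 220.9]), np.int32(558)), (array([148.5, 240.5]), np.int32(333)), (array([335.6, 224.9]), np.int32(140)), (array([219.2, 227.7]), np.int32(176)), (array([123.9, 266.6]), np.int32(78))]
```

Request:
step_arm(
  rows="75 -3 29.8 4 0 0 0.063;75 -3 29.8 4 0 0 0.063;75 -3 29.8 4 0 0 0.063;75 -3 29.8 4 0 0 0.063;75 -3 29.8 4 0 0 0.063;75 -3 29.8 4 0 0 0.063;75 -3 29.8 4 0 0 0.063;75 -3 29.8 4 0 0 0.063",
)

```text
time: 20.67
tool_pos: [506.6, 128.7, 137.8]
tcp_rot: [3.14, 0.081, -0.003]
wrist_force: [-0.1, 0.2, 0.3]
gripper_width: 74.9
grasp_force: 0.0
```

Request:
step_arm(
  rows="75 -3 29.8 4 0 0 0.063;75 -3 29.8 4 0 0 0.063;75 -3 29.8 4 0 0 0.063;75 -3 29.8 4 0 0 0.063;75 -3 29.8 4 0 0 0.063;75 -3 29.8 4 0 0 0.063;75 -3 29.8 4 0 0 0.063;75 -3 29.8 4 0 0 0.063",
)

```text
time: 21.33
tool_pos: [443.5, -99.5, 106.1]
tcp_rot: [-3.061, 0.705, 0.003]
wrist_force: [0.6, -0.8, -0.6]
gripper_width: 75.2
grasp_force: 0.0
```

Request:
step_arm(
  rows="75 0 0 0 0 0 0;75 0 0 0 0 0 0",
)

```text
time: 21.5
tool_pos: [443.2, -99.1, 106.2]
tcp_rot: [-3.061, 0.705, 0.004]
wrist_force: [1.2, 1.3, -0.0]
gripper_width: 75.2
grasp_force: 0.0
```

```bash
python3 -c "
from h import *
plan(449.8,-96.1,10,64.2,7)
for f in ('side0.png','side3.png'):
  if f=='side3.png': snap('side',f)
  m=cv2.inRange(cv2.cvtColor(cv2.imread('pics/'+f),cv2.COLOR_BGR2HSV),(22,140,90),(34,255,255));n,l,st,c=cv2.connectedComponentsWithStats(m)
  print([(c[i].round(1),st[i][4]) for i in range(1,n) if st[i][4]>15])"
```

```text
7 rows: [ 0.7  -0.8  13.74] turn -0.0003  now p [443.2 -99.1 106.2] ang -115.9 tilt [-0.0001  0.0028  0.    ] q6 1.65 step 13.8 F [ 1.2  1.3 -0. ] g 75.2
[(array([355.4, 178.5]), np.int32(355)), (array([339.8, 207.9]), np.int32(398)), (array([208.6, 261.1]), np.int32(439))]
[(array([339.9, 208. ]), np.int32(406)), (array([209. , 260.9]), np.int32(456)), (array([341.6, 344.5]), np.int32(491))]
```

Request:
step_arm(
  rows="75 0.7 -0.8 15 0 0 0;75 0.7 -0.8 20 0 0 0;75 0.7 -0.8 20 0 0 0;75 0.7 -0.8 18 0 0 0;75 0.7 -0.8 12 0 0 0;75 0.7 -0.8 8 0 0 0;75 0.7 -0.8 3 0 0 0;75 0 0 0 0 0 0",
)

```text
time: 22.22
tool_pos: [451.9, -94.7, 10.8]
tcp_rot: [-3.063, 0.698, 0.001]
wrist_force: [-0.6, -0.2, -0.5]
gripper_width: 74.9
grasp_force: 0.0
```

Request:
step_arm(
  rows="0 0 0 0 0 0 0;0 0 0 0 0 0 0;0 0 0 0 0 0 0;0 0 0 0 0 0 0;0 0 0 0 0 0 0;0 0 0 0 0 0 0",
)

```text
time: 22.72
tool_pos: [452.6, -95.8, 12.3]
tcp_rot: [-3.062, 0.701, -0.004]
wrist_force: [1.2, 0.8, 6.8]
gripper_width: 45.2
grasp_force: 61.8
```

Request:
step_arm(
  rows="0 0 0 -5 0 0 0;0 0 0 -15 0 0 0;0 0 0 -30 0 0 0;0 0 0 -35 0 0 0;0 0 0 -35 0 0 0;0 0 0 -30 0 0 0;0 0 0 -10 0 0 0;0 0 0 0 0 0 0",
)

```text
time: 23.38
tool_pos: [453.4, -96.3, 174.6]
tcp_rot: [3.062, -0.7, 0.011]
wrist_force: [0.9, 0.3, -2.1]
gripper_width: 45.1
grasp_force: 61.5
```

```bash
python3 -c "
from h import *
plan(511.4,260,160,122,16)"
```

```text
16 rows: [  4.31 -23.15   0.88] turn -0.0630  now p [453.4 -96.3 174.6] ang -115.8 tilt [-0.0006 -0.007  -0.    ] q6 1.66 step 23.6 F [ 0.9  0.3 -2.1] g 45.1
```

Request:
step_arm(
  rows="0 4.3 -23.2 0.7 0 0 -0.063;0 4.3 -23.2 0.7 0 0 -0.063;0 4.3 -23.2 0.7 0 0 -0.063;0 4.3 -23.2 0.7 0 0 -0.063;0 4.3 -23.2 0.7 0 0 -0.063;0 4.3 -23.2 0.7 0 0 -0.063;0 4.3 -23.2 0.7 0 0 -0.063;0 4.3 -23.2 0.7 0 0 -0.063",
)

```text
time: 24.05
tool_pos: [525.6, 76.5, 163.7]
tcp_rot: [3.14, 0.09, -0.006]
wrist_force: [-0.3, 0.5, -1.4]
gripper_width: 45.3
grasp_force: 61.9
```

Request:
step_arm(
  rows="0 4.3 -23.2 0.7 0 0 -0.063;0 4.3 -23.2 0.7 0 0 -0.063;0 4.3 -23.2 0.7 0 0 -0.063;0 4.3 -23.2 0.7 0 0 -0.063;0 4.3 -23.2 0.7 0 0 -0.063;0 4.3 -23.2 0.7 0 0 -0.063;0 4.3 -23.2 0.7 0 0 -0.063;0 4.3 -23.2 0.7 0 0 -0.063",
)

```text
time: 24.72
tool_pos: [508.1, 262.1, 158.0]
tcp_rot: [3.018, 0.87, -0.006]
wrist_force: [0.1, 0.0, -2.2]
gripper_width: 45.1
grasp_force: 61.9
```

Request:
step_arm(
  rows="0 0 0 0 0 0 0;0 0 0 0 0 0 0",
)

```text
time: 24.88
tool_pos: [507.8, 262.0, 158.2]
tcp_rot: [3.019, 0.868, -0.006]
wrist_force: [0.1, -0.4, -1.6]
gripper_width: 45.2
grasp_force: 61.8
```

```bash
python3 -c "
from h import *
plan(511.4,260,39,122,9)
s=snap('side','side4.png')
cv2.imwrite('pics/c6.png',cv2.resize(s['image'][200:400,180:440,::-1],None,fx=2.6,fy=2.6))"
```

```text
9 rows: [ 0.27  0.4  13.25] turn 0.0002  now p [507.8 262.  158.2] ang -57.9 tilt [-0.0005  0.0038  0.    ] q6 1.37 step 13.3 F [ 0.1 -0.4 -1.6] g 45.2
```

View pics/c6.png

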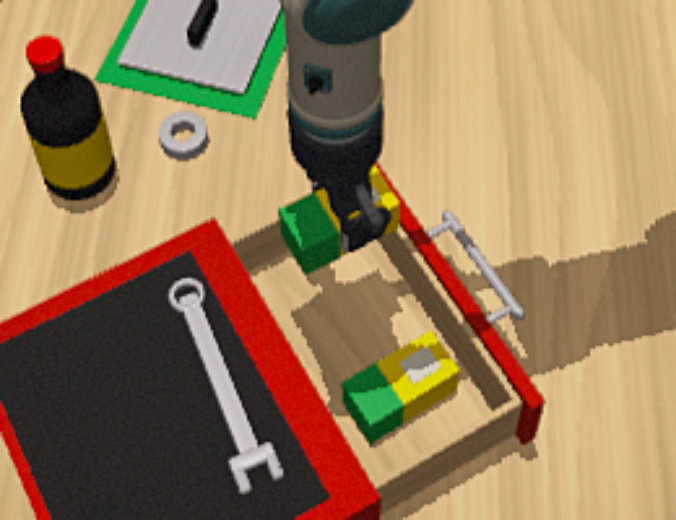

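The first carton lies flat in the drawer at crop (400,385). The second hangs clear above its slot at (330,230).

Request:
step_arm(
  rows="0 0 0.4 15 0 0 0;0 0 0.4 20 0 0 0;0 0 0.4 20 0 0 0;0 0 0.4 20 0 0 0;0 0 0.4 18 0 0 0;0 0 0.4 12 0 0 0;0 0 0 8 0 0 0;0 0 0 5 0 0 0",
)

```text
time: 25.6
tool_pos: [510.2, 258.2, 40.6]
tcp_rot: [3.02, 0.863, -0.004]
wrist_force: [-0.0, -0.5, -1.4]
gripper_width: 45.2
grasp_force: 61.8
```

Request:
step_arm(
  rows="0 0 0 0 0 0 0;63 0 0 0 0 0 0;63 0 0 0 0 0 0;63 0 0 0 0 0 0;63 0 0 0 0 0 0;63 0 0 -15 0 0 0;63 0 0 -30 0 0 0;63 0 0 -30 0 0 0",
)

```text
time: 26.27
tool_pos: [509.8, 259.3, 117.4]
tcp_rot: [3.02, 0.866, -0.004]
wrist_force: [2.2, 0.7, 0.2]
gripper_width: 62.9
grasp_force: 0.0
```

Request:
step_arm(
  rows="63 0 0 -30 0 0 0;63 0 0 -15 0 0 0;63 0 0 0 0 0 0",
)

```text
time: 26.52
tool_pos: [513.4, 260.7, 167.1]
tcp_rot: [-3.019, -0.866, -0.016]
wrist_force: [1.4, 0.5, 0.7]
gripper_width: 62.9
grasp_force: 0.0
```

```bash
python3 -c "
from h import *
s=snap('top','top7.png')
plan(678.9,-76,110,-14.3,16);plan(678.9,-76,110,165.7,16)
for f in('top1.png','top7.png'):
  m=cv2.inRange(cv2.cvtColor(cv2.imread('pics/'+f),cv2.COLOR_BGR2HSV),(50,100,60),(75,255,255));n,l,st,c=cv2.connectedComponentsWithStats(m)
  print([(c[i].round(1),st[i]) for i in range(1,n) if st[i][4]>60])
a=s['image'][125:275,190:370,::-1];cv2.imwrite('pics/c7.png',cv2.resize(a,None,fx=3.5,fy=3.5,interpolation=cv2.INTER_CUBIC))"
```

```text
16 rows: [-10.59  21.57   3.43] turn -0.0477  now p [512.  260.2 164.7] ang -58.0 tilt [ 0.0012 -0.0057  0.    ] q6 1.36 step 24.3 F [0.2 0.8 0.2] g 62.4
16 rows: [-10.59  21.57   3.43] turn -0.0477  now p [512.  260.2 164.7] ang -58.0 tilt [ 0.0012 -0.0057  0.    ] q6 1.36 step 24.3 F [0.2 0.8 0.2] g 62.4
[(array([330.6, 162.3]), array([ 302,  134,   58,   57, 2327], dtype=int32)), (array([340.8, 213. ]), array([334, 207,  14,  13, 102], dtype=int32))]
[(array([328.7, 163.1]), array([302, 134,  58,  57, 752], dtype=int32)), (array([210.3, 217.9]), array([204, 212,  15,  13,  93], dtype=int32))]
```

View pics/c7.png

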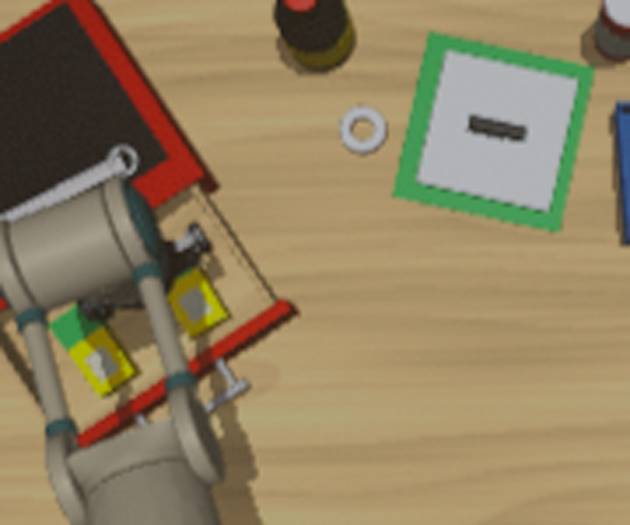

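Both cartons lie flat in the drawer at crop (95,350) and (198,300). The lid is flat on the mat with corners at (448,53), (578,78), (548,217) and (416,185). Next comes the lid.

Request:
step_arm(
  rows="63 -10.6 21.6 3 0 0 -0.0477;63 -10.6 21.6 3 0 0 -0.0477;63 -10.6 21.6 3 0 0 -0.0477;63 -10.6 21.6 3 0 0 -0.0477;63 -10.6 21.6 3 0 0 -0.0477;63 -10.6 21.6 3 0 0 -0.0477;63 -10.6 21.6 3 0 0 -0.0477;63 -10.6 21.6 3 0 0 -0.0477",
)

```text
time: 27.23
tool_pos: [560.4, 74.0, 136.4]
tcp_rot: [-2.798, -1.425, 0.004]
wrist_force: [-0.4, -0.1, -0.6]
gripper_width: 62.9
grasp_force: 0.0
```

Request:
step_arm(
  rows="63 -10.6 21.6 3 0 0 -0.0477;63 -10.6 21.6 3 0 0 -0.0477;63 -10.6 21.6 3 0 0 -0.0477;63 -10.6 21.6 3 0 0 -0.0477;63 -10.6 21.6 3 0 0 -0.0477;63 -10.6 21.6 3 0 0 -0.0477;63 -10.6 21.6 3 0 0 -0.0477;63 -10.6 21.6 3 0 0 -0.0477",
)

```text
time: 27.9
tool_pos: [676.9, -78.0, 112.0]
tcp_rot: [-2.476, -1.929, 0.003]
wrist_force: [-0.0, -0.4, -0.7]
gripper_width: 63.0
grasp_force: 0.0
```

Request:
step_arm(
  rows="63 0 0 0 0 0 0;63 0 0 0 0 0 0",
)

```text
time: 28.07
tool_pos: [676.9, -77.8, 111.7]
tcp_rot: [-2.48, -1.924, 0.003]
wrist_force: [-0.6, 0.5, -0.2]
gripper_width: 62.9
grasp_force: 0.0
```

```bash
python3 -c "
from h import *
s=snap('top')
P=box(s,[(448,53),(578,78),(548,217),(416,185)],13,3.5,(190,125));rep('lid',P)
rep('h',box(s,[(470,125),(525,133)],41,3.5,(190,125)))
plan(678.9,-76,23,-14.3,8)"
```

```text
lid c [675.6 -79.2] sides [np.float64(151.0), np.float64(146.0), np.float64(158.0), np.float64(149.0)] ang [np.float64(-14.8), np.float64(-102.5), np.float64(166.3), np.float64(74.8)]
h c [675.5 -79.2] sides [np.float64(60.0), np.float64(60.0)] ang [np.float64(80.2), np.float64(-99.8)]
8 rows: [ 0.19  0.33 11.14] turn -0.0001  now p [676.3 -77.  112.1] ang -14.3 tilt [-0.004  -0.0003 -0.    ] q6 0.03 step 11.1 F [ 0.4  0.6 -0.7] g 62.9
```

Request:
step_arm(
  rows="63 0.3 0.4 12 0 0 0;63 0.3 0.4 20 0 0 0;63 0.3 0.4 20 0 0 0;63 0.3 0.4 15 0 0 0;63 0.3 0.4 12 0 0 0;63 0 0.4 7 0 0 0;63 0 0 3 0 0 0;63 0 0 0 0 0 0",
)

```text
time: 28.78
tool_pos: [679.7, -75.9, 24.5]
tcp_rot: [-2.479, -1.928, 0.001]
wrist_force: [0.3, 0.1, 0.2]
gripper_width: 62.9
grasp_force: 0.0
```

Request:
step_arm(
  rows="0 0 0 0 0 0 0;0 0 0 0 0 0 0;0 0 0 0 0 0 0;0 0 0 0 0 0 0;0 0 0 0 0 0 0;0 0 0 0 0 0 0;0 0 0 0 0 0 0;0 0 0 0 0 0 0",
)

```text
time: 29.45
tool_pos: [680.7, -76.4, 26.2]
tcp_rot: [2.479, 1.927, 0.002]
wrist_force: [-1.5, 0.3, 5.1]
gripper_width: 12.3
grasp_force: 63.9
```

Request:
step_arm(
  rows="0 0 0 -4 0 0 0;0 0 0 -8 0 0 0;0 0 0 -15 0 0 0;0 0 0 -25 0 0 0;0 0 0 -30 0 0 0;0 0 0 -25 0 0 0;0 0 0 -10 0 0 0;0 0 0 0 0 0 0",
)

```text
time: 30.12
tool_pos: [682.0, -76.6, 145.3]
tcp_rot: [2.477, 1.925, 0.006]
wrist_force: [0.3, 0.4, -3.0]
gripper_width: 12.4
grasp_force: 62.9
```

```bash
python3 -c "
from h import *
snap('top','top8.png')
plan(626.8,-284.3,135,3.1,15)"
```

```text
15 rows: [-14.22  -2.08   0.52] turn -0.0202  now p [680.5 -76.3 142.8] ang -14.3 tilt [ 0.0018 -0.0001  0.    ] q6 0.04 step 14.4 F [-0.2 -0.9 -2.9] g 12.0
```

Request:
step_arm(
  rows="0 -14.2 -2.1 0.2 0 0 -0.0202;0 -14.2 -2.1 0.2 0 0 -0.0202;0 -14.2 -2.1 0.2 0 0 -0.0202;0 -14.2 -2.1 0.2 0 0 -0.0202;0 -14.2 -2.1 0.2 0 0 -0.0202;0 -14.2 -2.1 0.2 0 0 -0.0202;0 -14.2 -2.1 0.2 0 0 -0.0202;0 -14.2 -2.1 0.2 0 0 -0.0202",
)

```text
time: 30.83
tool_pos: [641.6, -184.9, 137.3]
tcp_rot: [-2.312, -2.12, 0.004]
wrist_force: [-0.3, -0.3, -2.3]
gripper_width: 11.9
grasp_force: 62.9
```

Request:
step_arm(
  rows="0 -14.2 -2.1 0.2 0 0 -0.0202;0 -14.2 -2.1 0.2 0 0 -0.0202;0 -14.2 -2.1 0.2 0 0 -0.0202;0 -14.2 -2.1 0.2 0 0 -0.0202;0 -14.2 -2.1 0.2 0 0 -0.0202;0 -14.2 -2.1 0.2 0 0 -0.0202;0 -14.2 -2.1 0.2 0 0 -0.0202;0 0 0 0 0 0 0",
)

```text
time: 31.5
tool_pos: [624.4, -286.2, 135.8]
tcp_rot: [-2.161, -2.276, 0.004]
wrist_force: [1.0, -0.7, -3.1]
gripper_width: 11.9
grasp_force: 62.9
```

Request:
step_arm(
  rows="0 0 0 0 0 0 0;0 0 0 0 0 0 0;0 0 0 0 0 0 0",
)

```text
time: 31.75
tool_pos: [625.8, -282.6, 138.0]
tcp_rot: [-2.159, -2.279, -0.0]
wrist_force: [-0.3, 0.5, -3.1]
gripper_width: 12.3
grasp_force: 62.9
```

```bash
python3 -c "
from h import *
plan(626.8,-284.3,90,3.1,6)
s=snap('side','side5.png')
cv2.imwrite('pics/c8.png',cv2.resize(s['image'][80:210,210:410,::-1],None,fx=4,fy=4))"
```

```text
6 rows: [-0.31  0.16  8.01] turn 0.0000  now p [ 625.8 -282.6  138. ] ang 3.1 tilt [-0.0014 -0.0018 -0.    ] q6 -0.58 step 8.0 F [-0.3  0.5 -3.1] g 12.3
```

View pics/c8.png

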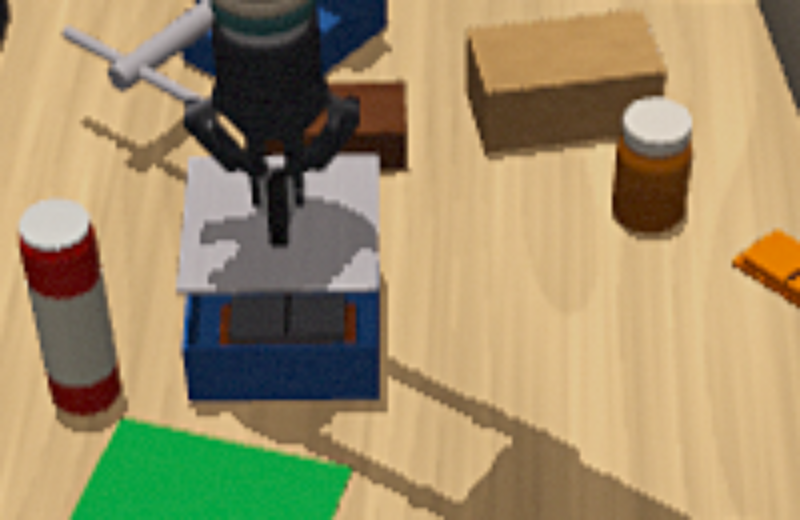

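The lid is level above the tin and the pad is inside. I descend to just above the mouth.

Request:
step_arm(
  rows="0 -0.3 0.2 8 0 0 0;0 -0.3 0.2 14 0 0 0;0 -0.3 0.2 12 0 0 0;0 -0.3 0.2 8 0 0 0;0 -0.3 0.2 5 0 0 0;0 0 0 0 0 0 0;0 0 0 0 0 0 0;0 0 0 0 0 0 0",
)

```text
time: 32.47
tool_pos: [627.7, -285.6, 92.6]
tcp_rot: [2.16, 2.28, 0.001]
wrist_force: [0.4, -0.0, -1.6]
gripper_width: 12.1
grasp_force: 62.8
```

```bash
python3 -c "
from h import *
plan(626.8,-284.3,77,3.1,6)"
```

```text
6 rows: [ 0.22 -0.15  2.6 ] turn -0.0001  now p [ 627.7 -285.6   92.6] ang 3.1 tilt [ 0.0011  0.0006 -0.    ] q6 -0.58 step 2.6 F [ 0.4 -0.  -1.6] g 12.1
```

Request:
step_arm(
  rows="0 0.2 -0.2 2.6 0 0 0;0 0.2 -0.2 2.6 0 0 0;0 0.2 -0.2 2.6 0 0 0;0 0.2 -0.2 2.6 0 0 0;0 0.2 -0.2 2.6 0 0 0;0 0 0 1.5 0 0 0;0 0 0 0 0 0 0;0 0 0 0 0 0 0",
)

```text
time: 33.13
tool_pos: [626.0, -284.3, 78.1]
tcp_rot: [-2.161, -2.28, -0.0]
wrist_force: [-1.4, 0.6, 2.4]
gripper_width: 12.0
grasp_force: 63.5
```

Request:
step_arm(
  rows="60 0 0 0 0 0 0;60 0 0 0 0 0 0;60 0 0 0 0 0 0;60 0 0 0 0 0 0;60 0 0 0 0 0 0;60 0 0 -15 0 0 0;60 0 0 -30 0 0 0;60 0 0 -30 0 0 0",
)

```text
time: 33.8
tool_pos: [625.3, -283.9, 151.8]
tcp_rot: [-2.158, -2.278, 0.001]
wrist_force: [-0.4, -0.8, 0.7]
gripper_width: 59.7
grasp_force: 0.0
```

Request:
step_arm(
  rows="0 0 0 -30 0 0 0;0 0 0 -20 0 0 0;0 0 0 0 0 0 0",
)

```text
time: 34.05
tool_pos: [628.8, -285.8, 208.5]
tcp_rot: [2.154, 2.273, 0.004]
wrist_force: [0.6, -0.1, -0.1]
gripper_width: 24.4
grasp_force: 0.0
```

```bash
python3 -c "
from h import *
s=snap('side','side6.png')
a=cv2.resize(s['image'][100:200,230:330,::-1],None,fx=5,fy=5)
t=snap('top','top9.png')
b=cv2.resize(t['image'][140:215,345:430,::-1],None,fx=5,fy=5)
b=cv2.copyMakeBorder(b,0,500-b.shape[0],0,0,cv2.BORDER_CONSTANT)
cv2.imwrite('pics/c9.png',cv2.resize(np.hstack([a,b]),(0,0),fx=.85,fy=.85))
plan(320,212,170,122,20)"
```

```text
20 rows: [ 16.39 -25.84   1.62] turn 0.0533  now p [ 626.4 -284.5  203.2] ang 3.1 tilt [ 0.0015  0.0009 -0.    ] q6 -0.58 step 30.6 F [-0.4  0.2 -0.6] g 9.0
```

View pics/c9.png

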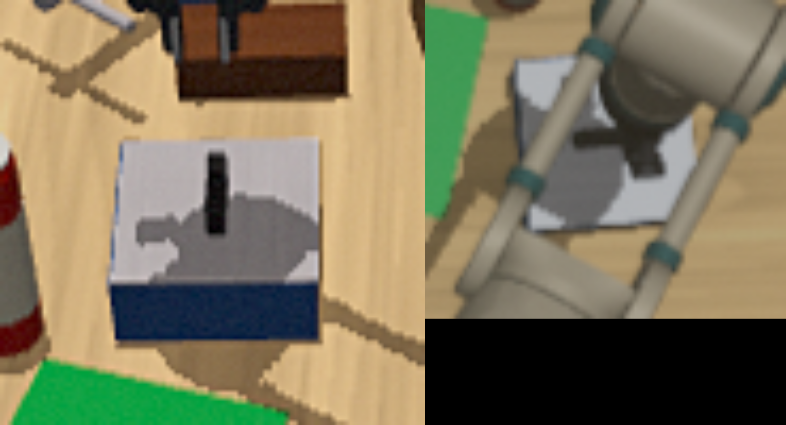

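The lid sits flat and square on the tin in both views. I go on to the drawer handle.

```bash
python3 -c "
from h import *
plan(337,222,140,122,24)"
```

```text
24 rows: [ 14.28 -21.13   2.6 ] turn 0.0444  now p [ 626.4 -284.5  203.2] ang 3.1 tilt [ 0.0015  0.0009 -0.    ] q6 -0.58 step 25.6 F [-0.4  0.2 -0.6] g 9.0
```

Request:
step_arm(
  rows="0 14.3 -21.1 2.4 0 0 0.0444;0 14.3 -21.1 2.4 0 0 0.0444;0 14.3 -21.1 2.4 0 0 0.0444;0 14.3 -21.1 2.4 0 0 0.0444;0 14.3 -21.1 2.4 0 0 0.0444;0 14.3 -21.1 2.4 0 0 0.0444;0 14.3 -21.1 2.4 0 0 0.0444;0 14.3 -21.1 2.4 0 0 0.0444",
)

```text
time: 34.82
tool_pos: [468.2, -152.8, 181.1]
tcp_rot: [-2.529, -1.857, 0.003]
wrist_force: [0.2, 1.0, 0.5]
gripper_width: -0.2
grasp_force: 0.0
```

Request:
step_arm(
  rows="0 14.3 -21.1 2.4 0 0 0.0444;0 14.3 -21.1 2.4 0 0 0.0444;0 14.3 -21.1 2.4 0 0 0.0444;0 14.3 -21.1 2.4 0 0 0.0444;0 14.3 -21.1 2.4 0 0 0.0444;0 14.3 -21.1 2.4 0 0 0.0444;0 14.3 -21.1 2.4 0 0 0.0444;0 14.3 -21.1 2.4 0 0 0.0444",
)

```text
time: 35.48
tool_pos: [367.7, 23.2, 162.4]
tcp_rot: [-2.819, -1.381, 0.005]
wrist_force: [0.6, 1.3, 0.5]
gripper_width: 0.3
grasp_force: 0.0
```

Request:
step_arm(
  rows="0 14.3 -21.1 2.4 0 0 0.0444;0 14.3 -21.1 2.4 0 0 0.0444;0 14.3 -21.1 2.4 0 0 0.0444;0 14.3 -21.1 2.4 0 0 0.0444;0 14.3 -21.1 2.4 0 0 0.0444;0 14.3 -21.1 2.4 0 0 0.0444;0 14.3 -21.1 2.4 0 0 0.0444;0 14.3 -21.1 2.4 0 0 0.0444",
)

```text
time: 36.15
tool_pos: [335.1, 222.8, 143.2]
tcp_rot: [3.02, 0.864, -0.006]
wrist_force: [0.5, -0.7, 0.2]
gripper_width: -0.0
grasp_force: 0.0
```

```bash
python3 -c "
from h import *
plan(337,222,58,122,6)
snap('top','top10.png');snap('side','side7.png')
a,b=[cv2.imread('pics/'+f)[125:190,245:320].astype(int) for f in('side0.png','side7.png')];print('lid diff',abs(a-b).mean(),(abs(a-b).max(2)>40).sum())"
```

```text
6 rows: [ 0.25  0.29 14.2 ] turn -0.0002  now p [335.1 222.8 143.2] ang -58.1 tilt [-0.0006  0.0039  0.    ] q6 1.43 step 14.2 F [ 0.5 -0.7  0.2] g -0.0
lid diff 10.134222222222222 73
```

Request:
step_arm(
  rows="0 0.2 0.2 15 0 0 0;0 0.2 0.2 20 0 0 0;0 0.2 0.2 20 0 0 0;0 0.2 0.2 15 0 0 0;0 0 0 10 0 0 0;0 0 0 4 0 0 0;0 0 0 0 0 0 0",
)

```text
time: 36.83
tool_pos: [336.7, 220.7, 59.4]
tcp_rot: [3.019, 0.866, -0.007]
wrist_force: [-0.7, -0.2, 1.0]
gripper_width: 0.2
grasp_force: 0.0
```

Request:
step_arm(
  rows="0 5 0 0 0 0 0;0 4 0 0 0 0 0;0 3 0 0 0 0 0;0 3 0 0 0 0 0;0 3 0 0 0 0 0;0 3 0 0 0 0 0;0 3 0 0 0 0 0;0 3 0 0 0 0 0",
)

```text
time: 37.5
tool_pos: [361.5, 236.6, 61.1]
tcp_rot: [-3.02, -0.867, -0.0]
wrist_force: [0.1, 1.0, -0.6]
gripper_width: -0.1
grasp_force: 0.0
```

Request:
step_arm(
  rows="0 5 0 0 0 0 0;0 6 0 0 0 0 0;0 6 0 0 0 0 0;0 6 0 0 0 0 0;0 6 0 0 0 0 0;0 6 0 0 0 0 0;0 6 0 0 0 0 0;0 6 0 0 0 0 0",
)

```text
time: 38.17
tool_pos: [401.4, 261.6, 60.8]
tcp_rot: [-3.02, -0.867, 0.001]
wrist_force: [-2.5, -0.3, 0.1]
gripper_width: 0.2
grasp_force: 0.9
```

```bash
python3 -c "
from h import *
plan(488,316,58,122,20)
s=snap('side','side8.png')
cv2.imwrite('pics/c10.png',cv2.resize(s['image'][200:400,180:440,::-1],None,fx=2.2,fy=2.2))"
```

```text
20 rows: [ 5.11 -0.01  0.14] turn 0.0000  now p [401.4 261.6  60.8] ang -58.0 tilt [-0.0003  0.0004  0.    ] q6 1.44 step 5.1 F [-2.5 -0.3  0.1] g 0.2
```

View pics/c10.png

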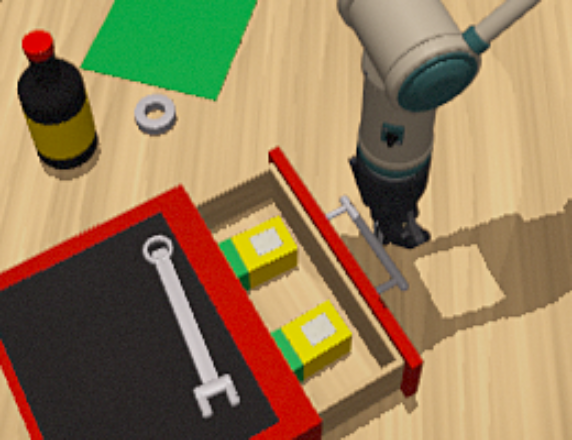

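The drawer is moving with the shut fingers on the middle of the bar, and the cartons stay flat. I keep pushing gently.

Request:
step_arm(
  rows="0 5.5 0 0 0 0 0;0 5.5 0 0 0 0 0;0 5.5 0 0 0 0 0;0 5.5 0 0 0 0 0;0 5.5 0 0 0 0 0;0 5.5 0 0 0 0 0;0 5.5 0 0 0 0 0;0 5.5 0 0 0 0 0",
)

```text
time: 38.88
tool_pos: [438.8, 285.0, 61.0]
tcp_rot: [-3.02, -0.866, -0.0]
wrist_force: [-2.1, -1.1, 0.6]
gripper_width: 0.1
grasp_force: 0.9
```

Request:
step_arm(
  rows="0 5.5 0 0 0 0 0;0 5.5 0 0 0 0 0;0 5 0 0 0 0 0;0 5 0 0 0 0 0;0 4 0 0 0 0 0;0 4 0 0 0 0 0;0 3 0 0 0 0 0;0 2 0 0 0 0 0",
)

```text
time: 39.55
tool_pos: [467.8, 302.9, 61.0]
tcp_rot: [-3.02, -0.867, -0.001]
wrist_force: [-1.8, -1.0, 0.5]
gripper_width: -0.1
grasp_force: 0.6
```

```bash
python3 -c "
from h import *
plan(488,316,60,122,10)"
```

```text
10 rows: [ 2.41 -0.04  0.1 ] turn 0.0001  now p [467.8 302.9  61. ] ang -58.0 tilt [ 0.0001 -0.0006  0.    ] q6 1.46 step 2.4 F [-1.8 -1.   0.5] g -0.1
```

Request:
step_arm(
  rows="0 1.5 0 0 0 0 0;0 1.5 0 0 0 0 0;0 1.5 0 0 0 0 0;0 1.5 0 0 0 0 0;0 1.5 0 0 0 0 0;0 1.5 0 0 0 0 0;0 1.5 0 0 0 0 0;0 1 0 0 0 0 0",
)

```text
time: 40.22
tool_pos: [477.2, 308.9, 61.0]
tcp_rot: [-3.02, -0.867, -0.001]
wrist_force: [-1.1, -0.6, -0.0]
gripper_width: -0.1
grasp_force: 0.6
```

Request:
step_arm(
  rows="0 1 0 0 0 0 0;0 1 0 0 0 0 0;0 1 0 0 0 0 0;0 1 0 0 0 0 0",
)

```text
time: 40.55
tool_pos: [480.4, 310.9, 61.0]
tcp_rot: [-3.02, -0.867, -0.0]
wrist_force: [-1.7, 0.4, 0.8]
gripper_width: -0.2
grasp_force: 0.6
```

Request:
step_arm(
  rows="0 1 0 0 0 0 0;0 1 0 0 0 0 0;0 1 0 0 0 0 0;0 1 0 0 0 0 0",
)

```text
time: 40.88
tool_pos: [480.8, 311.2, 60.9]
tcp_rot: [3.018, 0.867, -0.011]
wrist_force: [-7.8, -5.2, 6.6]
gripper_width: -0.3
grasp_force: 4.8
```

Request:
step_arm(
  rows="0 1 0 0 0 0 0;0 1 0 0 0 0 0;0 1 0 0 0 0 0;0 1 0 0 0 0 0",
)

```text
time: 41.22
tool_pos: [483.5, 312.9, 60.9]
tcp_rot: [3.017, 0.867, -0.013]
wrist_force: [-7.1, -4.4, 5.4]
gripper_width: 0.2
grasp_force: 4.3
```

Request:
step_arm(
  rows="0 1 0 0 0 0 0;0 1 0 0 0 0 0;0 1 0 0 0 0 0",
)

```text
time: 41.47
tool_pos: [488.3, 316.0, 61.0]
tcp_rot: [3.019, 0.867, -0.004]
wrist_force: [-3.0, -1.5, 1.4]
gripper_width: -0.2
grasp_force: 1.7
```

Request:
step_arm(
  rows="0 0.7 0 0 0 0 0;0 0.7 0 0 0 0 0;0 0.7 0 0 0 0 0;0 0.7 0 0 0 0 0;0 0 0 0 0 0 0",
)

```text
time: 41.88
tool_pos: [490.8, 317.5, 60.9]
tcp_rot: [3.019, 0.867, -0.005]
wrist_force: [-4.8, -2.2, 4.3]
gripper_width: 0.2
grasp_force: 2.9
```

Request:
step_arm(
  rows="0 0.7 0 0 0 0 0;0 0.7 0 0 0 0 0;0 0.7 0 0 0 0 0;0 0.7 0 0 0 0 0;0 0 0 0 0 0 0",
)

```text
time: 42.3
tool_pos: [490.8, 317.6, 60.9]
tcp_rot: [3.017, 0.867, -0.013]
wrist_force: [-9.7, -4.9, 7.7]
gripper_width: -0.0
grasp_force: 5.4
```

The tool stopped 12.7 mm (along the chest's x) past the start of resistance, and force is rising against a stop, so the drawer is home. I back off, rise and check.

Request:
step_arm(
  rows="0 -3 0 0 0 0 0;0 -6 0 0 0 0 0;0 -12 0 0 0 0 0;0 -20 0 0 0 0 0;0 -25 0 -15 0 0 0;0 -25 0 -30 0 0 0;0 -25 0 -35 0 0 0;0 -15 0 -35 0 0 0",
)

```text
time: 42.97
tool_pos: [382.3, 249.4, 175.5]
tcp_rot: [3.019, 0.866, -0.001]
wrist_force: [-0.2, 1.0, 0.2]
gripper_width: -0.1
grasp_force: 0.0
```

Request:
step_arm(
  rows="0 -10 20 -30 0 0 0;0 0 20 -30 0 0 0;0 0 20 -10 0 0 0;0 0 0 0 0 0 0;0 0 0 0 0 0 0;0 0 0 0 0 0 0",
)

```text
time: 43.47
tool_pos: [407.3, 194.6, 244.3]
tcp_rot: [-3.019, -0.866, -0.0]
wrist_force: [-0.4, 0.5, 0.6]
gripper_width: 0.1
grasp_force: 0.0
```

```bash
python3 -c "
from h import *
s=snap('side','side9.png');t=snap('top','top11.png')
st=manip.state();print(st['time'],st['tool_pos'],st['joint_vel'].round(3))
cv2.imwrite('pics/c11.png',np.vstack([cv2.resize(s['image'][90:400,150:460,::-1],(560,560))]))
for z in(72,): print(proj(t,[640.7-.848*164,411.6-.53*164,72]), proj(s,[640.7-.848*164,411.6-.53*164,72]))"
```

```text
43.5667 [406.645947   194.81472756 243.76831258] [ 0.006  0.004 -0.001 -0.003  0.003 -0.003]
[224.08330916 209.40576182] [311.24462154 327.87426186]
```

View pics/c11.png

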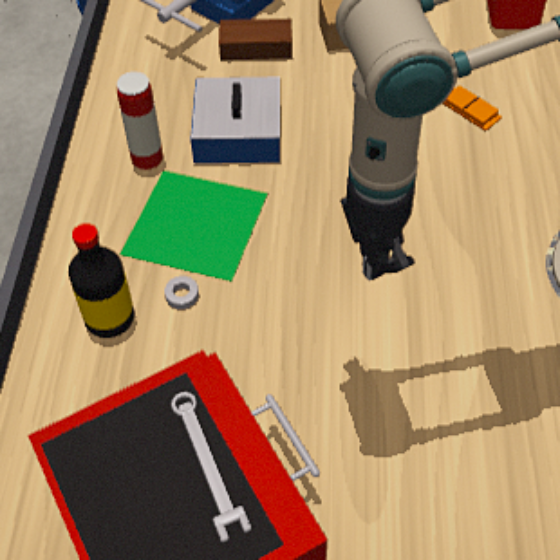

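The drawer front is flush with the carcass, the lid sits flat on the tin, the mat is empty and everything else is in place. I hand the job in.

```bash
python3 -c "
from h import *
print(manip.sign_off())"
```

```text
the job is handed in; nothing more can be done
None
```

The job is handed in at about 44 s: the pad is in the lidded tin, both cartons are in the drawer and the drawer is pushed home, all as seen in the last camera views; the hand-in gave no verdict.

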